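# Stow the pouring ladle in the half-opening drawer

## Task

Tidy up after filling the tins: pull the drawer of the low plywood cabinet out to its stop, lay the ladle bowl up and lengthwise, flat on the floor of the drawer compartment that has no tin in it, and push the drawer fully home. The drawer opens less far than the ladle is long, so the ladle has to go in slanted, one end first under the cabinet's top. Leave the tin in the drawer upright in its own compartment and do not disturb the other things about.

Things in the scene. Friction and masses are not known exactly. Their poses are not given: they have to be found in the camera images.
- cabinet: Low plywood cabinet, 260 deep (x) x 226 wide (y) x 96 high, fixed on the table. Origin: centre of its underside; its front face is the plane x = -130 mm in its frame and looks to its -x. Its 14 mm top covers the drawer: underside of the top 82 mm above the table.
- drawer (a joint): How far the one drawer is out (m): 0 fully home, grows as it slides out along the cabinet's -x, stop at 0.13. Starts partly open. It slides stiffly (about 2 N of friction).
- drawer_floor (a point): Centre of the drawer's inner floor, 22 mm above the table; moves with the drawer, axes as the cabinet's. Inside 215 long (x -107.5, inner face of its front, to +107.5, its back), 178 wide. A divider along x at y = 0, 8 thick, 34 high, leaves two compartments 85 wide; sides and back 40 high. The front board is 16 thick, 222 wide, its top 58 above the inner floor.
- drawer_handle (a point): Middle of the steel bar handle on the drawer's front: a level bar 100 mm long along y, about 60 mm above the table, 35 mm out from the front's outer face, on posts at its ends; the free gap between bar and front is about 28 mm, open to above and below. Moves with the drawer.
- ladle: Pouring ladle lying on the table, 200 mm long along its x. From x = -100 to +15 mm a square wooden grip 20 x 20 mm; then a thin steel neck to x = 47; then a shallow round steel bowl 56 mm across and 18 high, up to x = +100. Underside flat. Origin: on the underside, mid-length; z up when the bowl opens upward. About 90 g, balance point near x = -10 mm.
- ladle_tail (a point): End of the wooden grip, on the underside (ladle x = -100 mm).
- ladle_tip (a point): Far end of the bowl, on the level of the underside (ladle x = +100 mm).
- tin: Closed silver tin, 62 mm across and 25 high, standing loose in one of the drawer's two compartments (left or right varies). Origin: centre of its underside, z up.
- tin_a: Bystander: closed silver tin, 62 mm across, 25 mm high, standing on the table beyond the ladle. Origin: centre of its underside.
- tin_b: Bystander: closed silver tin, 62 mm across, 25 mm high, standing on the table just left of the cabinet. Origin: centre of its underside.
- wide_tin: Bystander: wide closed brass-coloured tin, 100 mm across, 30 mm high, on the table at the left. Origin: centre of its underside.
- oil_bottle: Bystander: small amber bottle with black cap, 42 mm across, 95 mm high, on the table at the left. Origin: centre of its underside.
- tin_stack: Bystander: two silver tins stacked as one piece, 62 mm across, 51 mm high, standing on the table to the right of the cabinet. Origin: centre of its underside.
- brush: Bystander: hand brush about 200 mm long lying on the table at the right of the cabinet. Origin: centre of its underside.
Mind the look-alikes: they are no part of the job. There is more than one size of the ladle; the one meant has the size given above. What is shaped like the tin but pink is not meant.

How it is judged:
On the way, in this order (a step that is already met when the one before it is completed fails the run):
1. the drawer is pulled out to its stop (value of joint drawer above 0.122 m), for 0.1 s.
2. the ladle lies flat, bowl up, lengthwise in the compartment without the tin, and is let go (((y of ladle_tail in the frame of drawer_floor between 0.006 and 0.088 m and x of ladle_tail in the frame of drawer_floor between -0.112 and 0.112 m and z of ladle_tail in the frame of drawer_floor between -0.008 and 0.012 m and y of ladle_tip in the frame of drawer_floor between 0.006 and 0.088 m and x of ladle_tip in the frame of drawer_floor between -0.112 and 0.112 m and z of ladle_tip in the frame of drawer_floor between -0.008 and 0.012 m and y of tin in the frame of drawer_floor between -0.088 and -0.006 m and x of tin in the frame of drawer_floor between -0.112 and 0.112 m and z of tin in the frame of drawer_floor between -0.008 and 0.012 m) or (y of ladle_tail in the frame of drawer_floor between -0.088 and -0.006 m and x of ladle_tail in the frame of drawer_floor between -0.112 and 0.112 m and z of ladle_tail in the frame of drawer_floor between -0.008 and 0.012 m and y of ladle_tip in the frame of drawer_floor between -0.088 and -0.006 m and x of ladle_tip in the frame of drawer_floor between -0.112 and 0.112 m and z of ladle_tip in the frame of drawer_floor between -0.008 and 0.012 m and y of tin in the frame of drawer_floor between 0.006 and 0.088 m and x of tin in the frame of drawer_floor between -0.112 and 0.112 m and z of tin in the frame of drawer_floor between -0.008 and 0.012 m)) and angle between each of ladle, tin's own z axis and vertical below 0.2 rad and contact force between the fingers and ladle below 0.05 N), for 0.2 s.
At the end, for the whole second after the job is handed in: The drawer is within 5 mm of fully home; the ladle lies bowl up (within 0.2 rad) with both ends inside one compartment and within 12 mm of the drawer's floor; the tin stands upright (within 0.2 rad) on the floor of the other compartment; both are at rest (value of joint drawer below 0.005 m and ((y of ladle_tail in the frame of drawer_floor between 0.006 and 0.088 m and x of ladle_tail in the frame of drawer_floor between -0.112 and 0.112 m and z of ladle_tail in the frame of drawer_floor between -0.008 and 0.012 m and y of ladle_tip in the frame of drawer_floor between 0.006 and 0.088 m and x of ladle_tip in the frame of drawer_floor between -0.112 and 0.112 m and z of ladle_tip in the frame of drawer_floor between -0.008 and 0.012 m and y of tin in the frame of drawer_floor between -0.088 and -0.006 m and x of tin in the frame of drawer_floor between -0.112 and 0.112 m and z of tin in the frame of drawer_floor between -0.008 and 0.012 m) or (y of ladle_tail in the frame of drawer_floor between -0.088 and -0.006 m and x of ladle_tail in the frame of drawer_floor between -0.112 and 0.112 m and z of ladle_tail in the frame of drawer_floor between -0.008 and 0.012 m and y of ladle_tip in the frame of drawer_floor between -0.088 and -0.006 m and x of ladle_tip in the frame of drawer_floor between -0.112 and 0.112 m and z of ladle_tip in the frame of drawer_floor between -0.008 and 0.012 m and y of tin in the frame of drawer_floor between 0.006 and 0.088 m and x of tin in the frame of drawer_floor between -0.112 and 0.112 m and z of tin in the frame of drawer_floor between -0.008 and 0.012 m)) and angle between each of ladle, tin's own z axis and vertical below 0.2 rad and linear speed of each of ladle, tin below 0.02 m/s); the robot touches nothing.
It fails at once if the tin in the drawer is tipped over (angle between tin's own z axis and vertical above 0.6 rad).
It fails at once if a bystander is shifted by more than 30 mm (distance of any of tin_a, tin_b, wide_tin, oil_bottle, tin_stack, brush from where it was at the start of the episode above 0.03 m).
It also fails if it takes over 72 s, if anything falls off the work surface, if the arm or the gripper's body presses on something with over 40 N, if the wrist force passes 120 N, or if a joint passes its speed limit or range.

## Robot

A 6-joint arm with a two-finger parallel gripper is mounted at the origin on the work surface. World frame = base frame: x ahead of the robot, y to its left, z up, the work surface at z = 0. Lengths are in m, angles in rad, forces in N, time in s.
With the tool pointing down it reaches from about 0.3 to 0.775 m from the base axis. Payload 14.6 kg.
Tool frame: the origin (TCP) lies at the very end of the fingers, on their centre line; the grasp point (between the pads) lies 19 mm behind it; z points along the fingers, y is the line along which they close (so a half turn about z gives the same grasp; the last joint's range is limited). The gripper opens to 94 mm and grips with 3 to 60 N. Pads are 16 mm wide; open, the fingers measure 119 mm over their backs; the gripper's body (75 mm by 177 mm) begins 78 mm behind the grasp point.
Start: joints at [1.059, 0.3, 1.521, -0, 1.321, -0.067], TCP at [0.237, 0.496, 0.205] pointing down, gripper open.
Joint ranges: [-3.03, 3.03], [-0.79, 2.21], [0.23, 2.52], [-1.04, 4.18], [0, 3.07], [-2.55, 2.55]. Speed limits (rad/s): [2.22, 2.22, 2.57, 3.14, 3.14, 3.14].

## Interface

Orientations are given as [roll, pitch, yaw] about the fixed x, y, z axes, in that order (R = Rz(yaw) Ry(pitch) Rx(roll)).
In Python, from station import ctrl gives the robot as it stands.
- The arm moves only by the shell command python3 -m pendant 'ROWS' [OPENING] [FORCE]. ROWS is JSON, a list of rows, each a list of 2 entries, a list of its own where there are three numbers: the shift along the world's x, y, z in cm, then the turn about the world's z in rad. A call has 1 to 20 rows; each row shifts and turns the commanded pose from where the row before left it; what a row does not reach is not made up. A row lasts 1/12 s, in which the tool goes at most 41.7 mm and 7.16 degrees, less where a joint would pass 70% of its speed; a pose out of reach is approached as far as the arm can. A call is refused whole if a number of a shift passes 4.17 or a number of a turn 0.125, either way. A call with a gripper value outside its range is refused whole. OPENING is the opening, from 0 (shut) to 1 (fully open), set as the call begins (- or left out, the last holds). The fingers move at their own pace and stop on an object; FORCE is the grip in N (left out, the last holds). Time passes only in rows, so rows that do not move let the fingers close. It gives the time, the measured TCP pose, the force, the opening and the grip force at its end, in the units of the state.
- ctrl.get_obs(): the state, without advancing time (a new reading comes with each control period).
- ctrl.camera(name): name is "scene" or "side" or "wrist"; returns a dict with "color" (480x640x3 uint8, red, green, blue), "intrinsics" (3x3 intrinsics, pixels), "camera_from_world" (4x4, takes a point from world to camera coordinates). Camera axes: x right, y down, z forward; pixel columns grow to the right and rows downward; lengths in m; the calibration is good to about 2 mm. A picture is of the moment at which its call begins. There is no depth.
- ctrl.hand_in(): hands the job in; it is judged then, once.
The state is a dict: "time_s": time; "qpos": joint angles; "joint_vel": joint speeds; "tau": joint torques, N m; "ee_pos": TCP position; "eef_rot": TCP orientation; "force": force on the tool from outside, world axes, zero at the start; "moment": the same for the moment, N m; "grip_width": finger opening in m; "grip_force": force on a finger pad.
Only numpy, scipy, OpenCV 4.12 (cv2) and the standard library are available. Lean on these libraries where they do the work, as an engineer would, in place of code of your own. Each camera call takes 0.05 s, during which the arm holds its last target. There are 200 camera calls.

## Working session

There is one attempt and no reset: what is moved stays moved. The work goes in short steps, Python scripts to look and compute and a shell command to move; the robot and the scene stay as the last step left them, time stands still between calls to the robot, and variables do not carry over. Pictures are saved under pics/ and viewed, at most 10 in all, crops included, and the job is handed in when it is done.

```bash
mkdir -p pics
cat > h.py <<'E'
import numpy as np, cv2
from station import ctrl
def snap(name,fn):
    c=ctrl.camera(name); cv2.imwrite('pics/'+fn+'.png',c['color'][:,:,::-1])
    np.savez('pics/'+fn+'.npz',K=c['intrinsics'],T=c['camera_from_world'])
def px2w(fn,uv,z):
    d=np.load('pics/'+fn+'.npz');K,T=d['K'],d['T'];R,t=T[:3,:3],T[:3,3]
    o=-R.T@t; r=R.T@np.linalg.inv(K)@np.array([uv[0],uv[1],1.]); return o+r*(z-o[2])/r[2]
def w2px(fn,p):
    d=np.load('pics/'+fn+'.npz');q=d['K']@(d['T'][:3,:3]@np.array(p)+d['T'][:3,3]);return q[:2]/q[2]
E
python3 - <<'E'
from h import *
snap('scene','s1');snap('side','d1');snap('wrist','w1')
for n in ['s1','d1','w1']:
    d=np.load(f'pics/{n}.npz');T=d['T'];print(n,-T[:3,:3].T@T[:3,3],T[2,:3])
print(ctrl.get_obs())
E
```

```text
s1 [1.16028411 0.06848595 0.9005274 ] [-0.62192777 -0.03826027 -0.78213937]
d1 [ 0.2061137  -0.96405887  1.1139159 ] [ 0.19766113  0.6726391  -0.71308255]
w1 [0.17293199 0.52738087 0.38369874] [ 0.21842135 -0.1057359  -0.97010929]
{'time_s': 0.15, 'qpos': array([ 1.05940512e+00,  3.00354595e-01,  1.52142410e+00, -5.35228896e-06,
        1.32068289e+00, -6.66108435e-02]), 'joint_vel': array([ 0.00076153, -0.00138471, -0.00334132, -0.00099971,  0.00067812,
        0.00182542]), 'tau': array([ 1.62237820e-04, -5.31962979e+01, -3.52818775e+01,  7.08861882e-02,
        2.35762523e-02, -9.64137143e-05]), 'ee_pos': array([0.23655854, 0.49631671, 0.20501664]), 'eef_rot': array([-3.14072530e+00, -5.26645157e-05,  2.69681360e+00]), 'force': array([-0.54344846,  0.5904085 ,  0.2699049 ]), 'moment': array([ 0.0265203 , -0.01625977, -0.02103222]), 'grip_force': 0.0, 'grip_width': 0.09395211637012495}
```

View pics/s1.png

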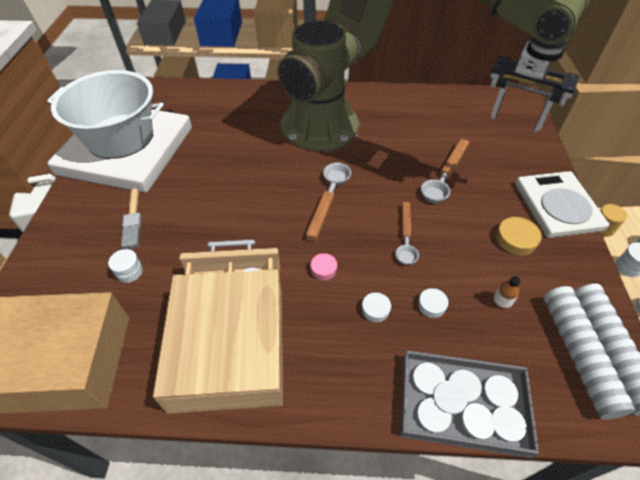

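View pics/d1.png

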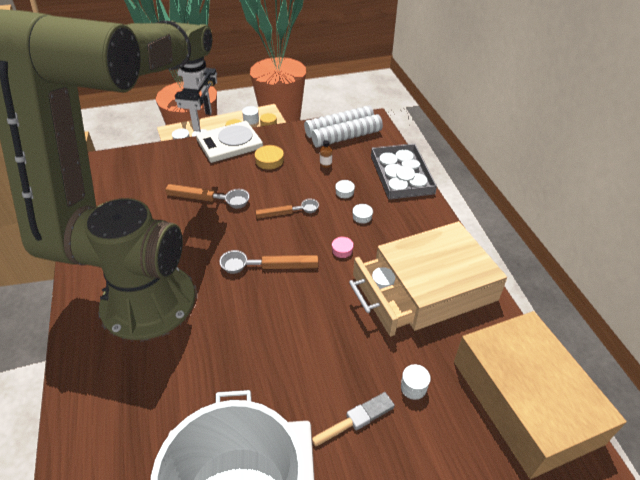

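Scene picture: the ladle candidates are A (tail 313,237, bowl 337,170), B (tail 461,143, bowl 433,195) and C (tail 406,204, bowl 407,260). The cabinet's handle is at (232,243). The tin in the drawer is at about (252,270) in the scene view and (385,277) in the side view. The pink tin at (323,266) is not meant.

Run:
```python
from h import *
P=lambda n,u,v,z:px2w(n,(u,v),z)
for k,a,b in [('A',(313,237),(339,165)),('B',(463,141),(431,201)),('C',(406,203),(407,264))]:
    p,q=P('s1',*a,.01),P('s1',*b,.01);print(k,p,q,np.linalg.norm(p-q))
for k,a,b in [('A',(318,262),(220,262)),('B',(167,190),(249,200)),('C',(257,213),(319,206))]:
    p,q=P('d1',*a,.01),P('d1',*b,.01);print(k,p,q,np.linalg.norm(p-q))
print('handle s',P('s1',210,245,.06),P('s1',254,242,.06),'d',P('d1',352,282,.06),P('d1',376,312,.06))
print('cab top corners',[P('s1',*c,.096).round(3) for c in [(175,270),(279,262),(282,394),(160,402)]])
print('cab d',[P('d1',*c,.096).round(3) for c in [(379,247),(468,226),(503,268),(410,305)]])
print('pink',P('s1',323,262,.025),'tina',P('s1',377,300,.025),'tinb',P('s1',433,297,.025))
for i,(n,r) in enumerate([('s1',(150,300,290,480)),('d1',(160,340,160,440))]):
    im=cv2.imread(f'pics/{n}.png')[r[0]:r[1],r[2]:r[3]]
    if i==0: a=cv2.resize(im,(790,290*0+int(790*im.shape[0]/im.shape[1])))[:590]; cv2.imwrite('pics/c1.png',a)
im=cv2.imread('pics/d1.png')[160:340,200:440];cv2.imwrite('pics/c2.png',cv2.resize(im,(800,600),interpolation=cv2.INTER_CUBIC))
```

```text
A [0.4665738  0.00988208 0.01      ] [0.19818937 0.06875055 0.01      ] 0.2747648083652902
B [0.07427598 0.44280263 0.01      ] [0.32792116 0.3204836  0.01      ] 0.2815986891835509
C [0.33847529 0.25267434 0.01      ] [0.53806584 0.24170784 0.01      ] 0.1998915973755257
A [0.47504852 0.00510723 0.01      ] [0.20658915 0.07985368 0.01      ] 0.27867089177817844
B [0.08515711 0.4435408  0.01      ] [0.33392356 0.32318096 0.01      ] 0.2763534673414518
C [0.34691783 0.25546673 0.01      ] [0.54231804 0.23551213 0.01      ] 0.19641647114724833
handle s [ 0.5413171  -0.22837203  0.06      ] [ 0.52737346 -0.1257327   0.06      ] d [ 0.52989587 -0.13117046  0.06      ] [ 0.55721705 -0.24024976  0.06      ]
cab top corners [array([ 0.639, -0.278,  0.096]), array([ 0.607, -0.055,  0.096]), array([ 0.892, -0.018,  0.096]), array([ 0.918, -0.233,  0.096])]
cab d [array([ 0.628, -0.062,  0.096]), array([ 0.898, -0.052,  0.096]), array([ 0.913, -0.22 ,  0.096]), array([ 0.632, -0.267,  0.096])]
pink [0.55260873 0.0394043  0.025     ] tina [0.64988523 0.16511926 0.025     ] tinb [0.63588265 0.2908919  0.025     ]
```

View pics/c2.png

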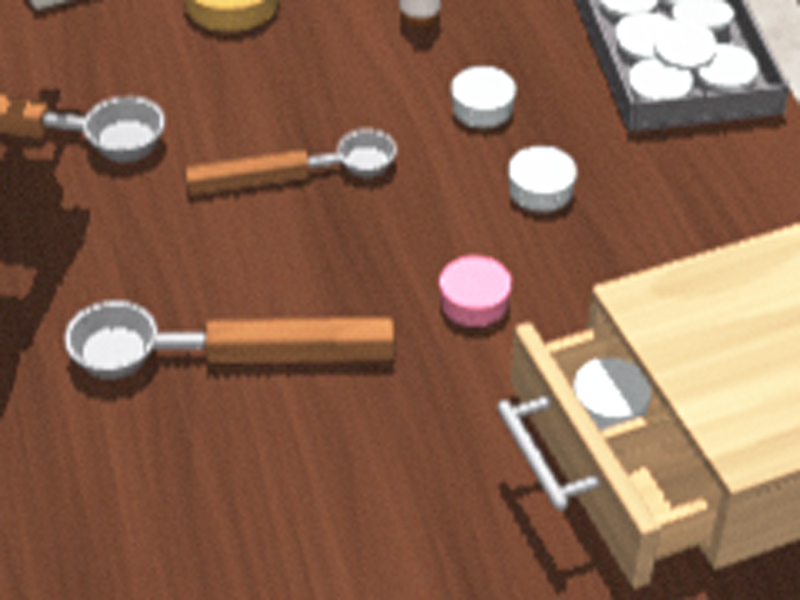

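Side crop: ladle C (crop 187–397, 130–195) measures about 200 mm, while A and B measure about 277 mm, so C is the one meant. The tin is in the left (+y) compartment at crop (612,390), so the right compartment is free. I'll move over the handle for a close look.

```bash
python3 -m pendant '[[[1.2,-3.8,0.3],0.034],[[1.2,-3.8,0.3],0.034],[[1.2,-3.8,0.3],0.034],[[1.2,-3.8,0.3],0.034],[[1.2,-3.8,0.3],0.034],[[1.2,-3.8,0.3],0.034],[[1.2,-3.8,0.3],0.034],[[1.2,-3.8,0.3],0.034],[[1.2,-3.8,0.3],0.034],[[1.2,-3.8,0.3],0.034],[[1.2,-3.8,0.3],0.034],[[1.2,-3.8,0.3],0.034],[[1.2,-3.8,0.3],0.034],[[1.2,-3.8,0.3],0.034],[[1.2,-3.8,0.3],0.034],[[1.2,-3.8,0.3],0.034],[[1.2,-3.8,0.3],0.034],[[0,0,0],0],[[0,0,0],0]]' 0
python3 - <<'E'
from h import *
snap('wrist','w2')
E
```

```text
time_s: 1.73
ee_pos: [0.4405, -0.1509, 0.2558]
eef_rot: [3.141, -0.001, -3.011]
force: [0.4, 1.1, -0.3]
grip_width: 0.0001
grip_force: 0.0
```

View pics/w2.png

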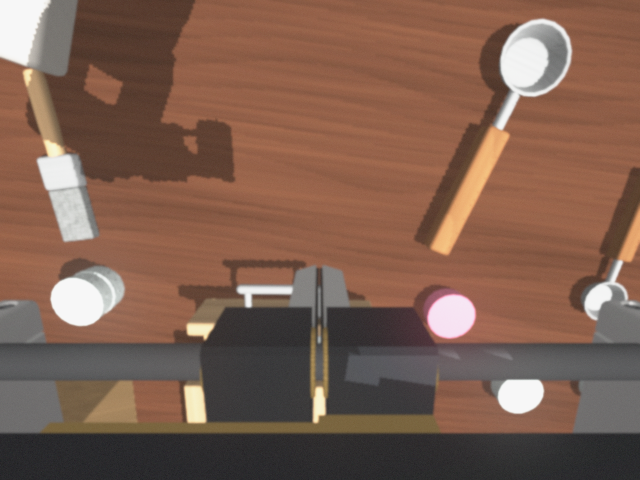

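Wrist view: handle's right end at (238,289), the board's front edge running from (205,301) to (368,303), and fingers over the middle. I'll shift +x for a clear view.

```bash
python3 -m pendant '[[[3.5,-0.5,2],0],[[3.5,-0.5,2],0],[[3,-0.5,2],0],[[0,0,0],0],[[0,0,0],0]]' 0
python3 - <<'E'
from h import *
snap('wrist','w3')
P=lambda u,v,z:px2w('w2',(u,v),z)
print('bar right end',P(238,289,.06),P(205,301,.08),P(368,303,.08))
E
```

```text
time_s: 2.2
ee_pos: [0.5414, -0.1632, 0.3163]
eef_rot: [3.142, 0.0, -3.007]
force: [0.2, 0.0, -0.4]
grip_width: 0.0005
grip_force: 0.0
bar right end [ 0.53779427 -0.23323528  0.06      ] [ 0.54809361 -0.26499085  0.08      ] [ 0.52682554 -0.08303247  0.08      ]
```

View pics/w3.png

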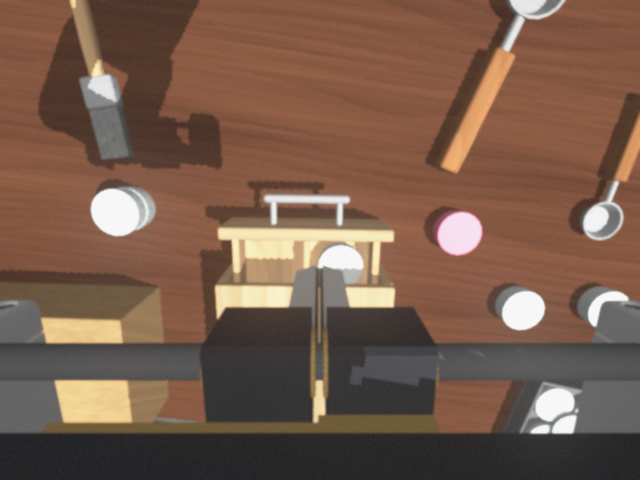

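Clear view now: the bar runs (264,199)–(350,200), the front board's inner top edge (219,238)–(393,239), the divider is near (307,250), and the tin is at (341,262).

Run:
```python
from h import *
P=lambda u,v,z:px2w('w3',(u,v),z).round(4)
a,b=P(264,199,.062),P(350,200,.062);print('bar',a,b,(a+b)/2,np.hypot(*(b-a)[:2]),np.arctan2(a[0]-b[0],b[1]-a[1]))
a,b=P(219,239,.08),P(393,240,.08);print('board inner',a,b,(a+b)/2,np.hypot(*(b-a)[:2]),np.arctan2(a[0]-b[0],b[1]-a[1]))
a,b=P(217,288,.096),P(393,287,.096);print('cab front',a,b,(a+b)/2,np.hypot(*(b-a)[:2]),np.arctan2(a[0]-b[0],b[1]-a[1]))
print('divider',P(308,250,.056))
```

```text
bar [ 0.5385 -0.2334  0.062 ] [ 0.5251 -0.1247  0.062 ] [ 0.5318  -0.17905  0.062  ] 0.10952282867055615 0.12265624193394178
board inner [ 0.5935 -0.282   0.08  ] [ 0.5654 -0.0653  0.08  ] [ 0.57945 -0.17365  0.08   ] 0.21851430159145188 0.12895279378759328
cab front [ 0.6525 -0.2762  0.096 ] [ 0.6216 -0.058   0.096 ] [ 0.63705 -0.1671   0.096  ] 0.22037706323481127 0.1406777777906721
divider [ 0.5998 -0.1693  0.056 ]
```

```bash
python3 -m pendant '[[[0.4,-0.65,-3.5],0],[[0.45,-0.65,-4],0],[[0,0,-4],0],[[0,0,-4],0],[[0,0,-4],0],[[0,0,-1.5],0],[[0,0,0],0],[[0,0,0],0]]' 0
python3 - <<'E'
from h import *
snap('wrist','w4')
for p in ([.5505,-.233,.062],):print(w2px('w4',p))
im=cv2.imread('pics/w4.png')[130:430,150:500];cv2.imwrite('pics/w4c.png',cv2.resize(im,(700,600)))
E
```

```text
time_s: 2.92
ee_pos: [0.5483, -0.1769, 0.1067]
eef_rot: [3.141, -0.001, -3.008]
force: [0.2, -0.4, 1.2]
grip_width: 0.0004
grip_force: 0.0
[235.70790446 250.49474806]
```

View pics/w4c.png

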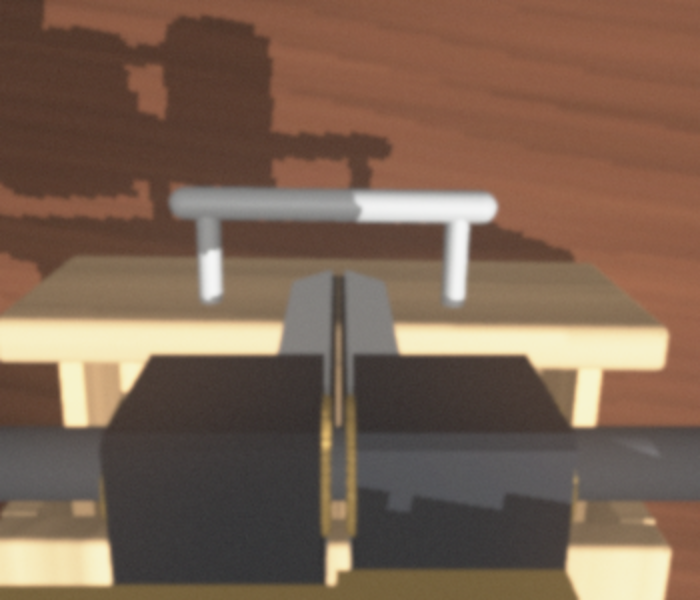

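Close view: the bar is at full-image row about 232, from columns 235 to 399, and the board's front top edge is at row about 291.

Run:
```python
from h import *
P=lambda u,v,z:px2w('w4',(u,v),z).round(4)
a,b=P(235,232,.06),P(399,233.5,.06);print(a,b,(a+b)/2,np.arctan2(a[0]-b[0],b[1]-a[1]))
a,b=P(150,291,.08),P(483,294.5,.08);print(a,b,(a+b)/2,np.arctan2(a[0]-b[0],b[1]-a[1]))
print(P(319,266,.1067))
```

```text
[ 0.5382 -0.2349  0.06  ] [ 0.5244 -0.1244  0.06  ] [ 0.5313  -0.17965  0.06   ] 0.1242436111656229
[ 0.5793 -0.282   0.08  ] [ 0.5531 -0.0682  0.08  ] [ 0.5662 -0.1751  0.08  ] 0.12193648031717415
[ 0.5389 -0.1773  0.1067]
```

```bash
python3 -m pendant '[[[0.4,0,0],0],[[0,0,-2],0],[[0,0,-2],0],[[0,0,-2.5],0],[[0,0,0],0]]' 0; python3 -m pendant '[[[-1,-0.12,0],0],[[-1,-0.12,0],0],[[-1,-0.12,0],0],[[-1,-0.12,0],0],[[-1,-0.12,0],0],[[-0.5,-0.06,0],0],[[0,0,0],0]]'
```

```text
time_s: 3.38
ee_pos: [0.5519, -0.1769, 0.0389]
eef_rot: [3.14, -0.003, -3.008]
force: [-1.1, 0.2, -0.9]
grip_width: 0.0006
grip_force: 0.0
time_s: 3.97
ee_pos: [0.4984, -0.1845, 0.0432]
eef_rot: [-3.14, 0.002, -3.009]
force: [0.0, -0.1, -0.1]
grip_width: 0.0007
grip_force: 0.0
```

```bash
python3 -m pendant '[[[-0.6,-0.08,0],0],[[-0.6,-0.08,0],0],[[-0.6,-0.08,0],0],[[0,0,0],0]]'; python3 -m pendant '[[[-0.5,-0.06,0],0],[[-0.5,-0.06,0],0],[[0,0,0],0]]';python3 -m pendant '[[[-0.4,-0.05,0],0],[[-0.4,-0.05,0],0],[[0,0,0],0]]'
```

```text
time_s: 4.3
ee_pos: [0.4791, -0.1866, 0.0415]
eef_rot: [3.141, -0.001, -3.009]
force: [0.2, 0.1, -0.3]
grip_width: 0.0006
grip_force: 0.0
time_s: 4.55
ee_pos: [0.4711, -0.1877, 0.0416]
eef_rot: [-3.141, 0.004, -3.009]
force: [12.1, 2.4, -4.9]
grip_width: 0.0005
grip_force: 6.1
time_s: 4.8
ee_pos: [0.4705, -0.1879, 0.0422]
eef_rot: [-3.137, 0.021, -3.01]
force: [75.7, 13.9, -45.4]
grip_width: 0.0004
grip_force: 37.5
```

```bash
python3 -m pendant '[[[0.6,0.07,0],0],[[0.6,0.07,0],0],[[0,0,2],0],[[0,0,4],0],[[0,0,4],0],[[0,3,4],-0.02],[[0,4,4],-0.02],[[0,4,3],-0.02],[[0,4,0],-0.02],[[0,4,0],-0.02],[[0,4,0],-0.02],[[-0.5,4,0],-0.02],[[-0.5,4,0],-0.02],[[-0.5,4,0],-0.02],[[0,3,0],-0.02],[[0,0,0],0],[[0,0,0],0]]' 0.5;  python3 - <<'E'
from h import *
snap('wrist','w5');snap('side','d5')
a=cv2.imread('pics/w5.png')[0:400];b=cv2.imread('pics/d5.png')[200:340,310:460]
a=cv2.resize(a,(560,350));b=cv2.resize(b,(234,218))
c=np.zeros((350,800,3),np.uint8);c[:,:560]=a;c[:218,565:799]=b;cv2.imwrite('pics/c5.png',c)
E
```

```text
time_s: 6.22
ee_pos: [0.4585, 0.1712, 0.2288]
eef_rot: [-3.141, -0.001, 3.077]
force: [-0.6, -0.2, -0.5]
grip_width: 0.0469
grip_force: 0.0
```

View pics/c5.png

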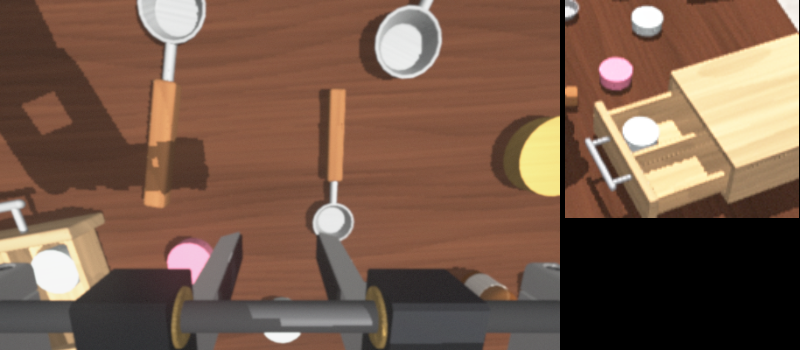

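Wrist view: the whole ladle C is visible, with its grip from (337,90) to (336,179) and tip at (333,242) in the crop. The drawer is fully open, with the tin upright in the left compartment.

Run:
```python
from h import *
k=640/560
P=lambda u,v,z:px2w('w5',(u*k,v*k),z).round(4)
a,b=P(337.5,90,.02),P(336,179,.02);c=P(333,222,.012)
print(a,b,c,np.hypot(*(b-a)[:2]),np.arctan2(b[1]-a[1],b[0]-a[0]),np.arctan2(c[1]-a[1],c[0]-a[0]))
# drawer in side view
q=lambda u,v,z:px2w('d5',(310+(u-565)*150/234,200+v*140/218),z).round(4)
print('board outer top',q(598,104,.08),q(652,212,.08),'inner',q(660,205,.08))
print('cab front',q(672,72,.096),q(732,150,.096))
```

```text
[0.3419 0.2506 0.02  ] [0.451  0.2467 0.02  ] [0.5119 0.2429 0.012 ] 0.10916968443666038 -0.03573180630732409 -0.045263181229386044
board outer top [ 0.4869 -0.0822  0.08  ] [ 0.5032 -0.3139  0.08  ] inner [ 0.5191 -0.3052  0.08  ]
cab front [ 0.6276 -0.0588  0.096 ] [ 0.6598 -0.247   0.096 ]
```

```bash
python3 -m pendant '[[[-3,2.4,-3],0.02],[[-3,2.4,-4],0],[[-3,2.1,-4],0],[[-1.2,1,-4],0],[[0,0,-3],0],[[0,0,0],0],[[0,0,0],0]]' 0.45
python3 - <<'E'
from h import *
snap('side','d6');snap('wrist','w6')
a=cv2.imread('pics/d6.png')[140:290,200:380];b=cv2.imread('pics/w6.png')[100:420,160:480]
c=np.zeros((400,800,3),np.uint8);a=cv2.resize(a,(440,367));c[:367,:440]=a;c[:355,445:800]=cv2.resize(b,(355,355));cv2.imwrite('pics/c6.png',c)
E
```

```text
time_s: 6.9
ee_pos: [0.3764, 0.2338, 0.074]
eef_rot: [-3.14, -0.002, 3.094]
force: [-0.9, -0.1, 0.6]
grip_width: 0.0423
grip_force: 0.0
```

View pics/c6.png

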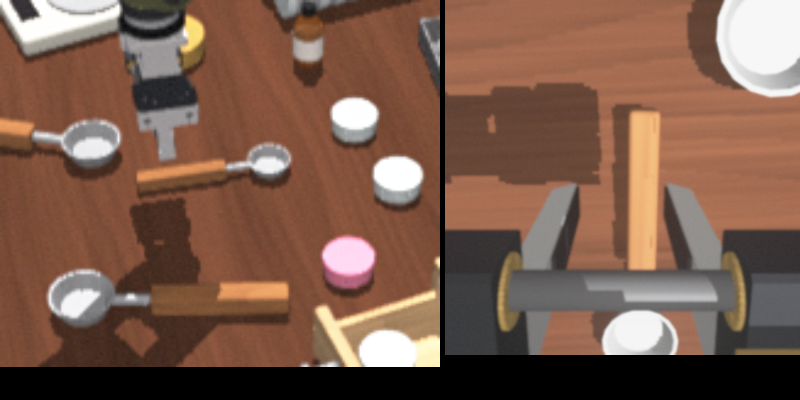

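The arm is over the grip, and some of the last row was cut short. The tail end is at crop (644,112), which is full-image pixel (339,201).

Run:
```python
from h import *
print(px2w('w6',(339.3,201),.02),px2w('w6',(339.3,335),.02), ctrl.get_obs()['ee_pos'])
```

```text
[0.34039527 0.25083084 0.02      ] [0.44286877 0.24733501 0.02      ] [0.37772429 0.23458317 0.07588017]
```

```bash
python3 -m pendant '[[[-1,0.8,0],0],[[-0.85,0.75,0],0],[[0,0,-2.5],0],[[0,0,-2.5],0],[[0,0,-1.2],0],[[0,0,0],0]]'
```

```text
time_s: 7.5
ee_pos: [0.3573, 0.2501, 0.0112]
eef_rot: [-3.141, -0.001, 3.095]
force: [0.5, -0.2, 0.4]
grip_width: 0.0424
grip_force: 0.0
```

Down to a TCP height of about 5 mm, then a light grip.

```bash
python3 -m pendant '[[[0.1,0,-0.3],0],[[0,0,-0.3],0],[[0,0,0],0]]';python3 -m pendant '[[[0,0,0],0],[[0,0,0],0],[[0,0,0],0],[[0,0,0],0]]' 0 3; python3 -m pendant '[[[0,0,1],0],[[0.1,0,1],0],[[0.2,0,1],0],[[0.2,0,1],0],[[0.2,0,1],0],[[0.3,0,1.2],0],[[0,0,0],0],[[0,0,0],0]]'
python3 - <<'E'
from h import *
snap('side','d7')
im=cv2.imread('pics/d7.png')[130:290,200:400];cv2.imwrite('pics/c7.png',cv2.resize(im,(750,600),interpolation=cv2.INTER_CUBIC))
E
```

```text
time_s: 7.75
ee_pos: [0.3593, 0.2506, 0.0067]
eef_rot: [3.141, 0.001, 3.095]
force: [0.1, 0.2, -0.2]
grip_width: 0.0422
grip_force: 0.0
time_s: 8.08
ee_pos: [0.3589, 0.2504, 0.0063]
eef_rot: [3.141, 0.0, 3.095]
force: [-0.4, -0.2, 2.6]
grip_width: 0.0201
grip_force: 3.0
time_s: 8.75
ee_pos: [0.3691, 0.2505, 0.0688]
eef_rot: [3.141, 0.001, 3.095]
force: [0.2, 0.6, 0.1]
grip_width: 0.0201
grip_force: 3.0
```

View pics/c7.png

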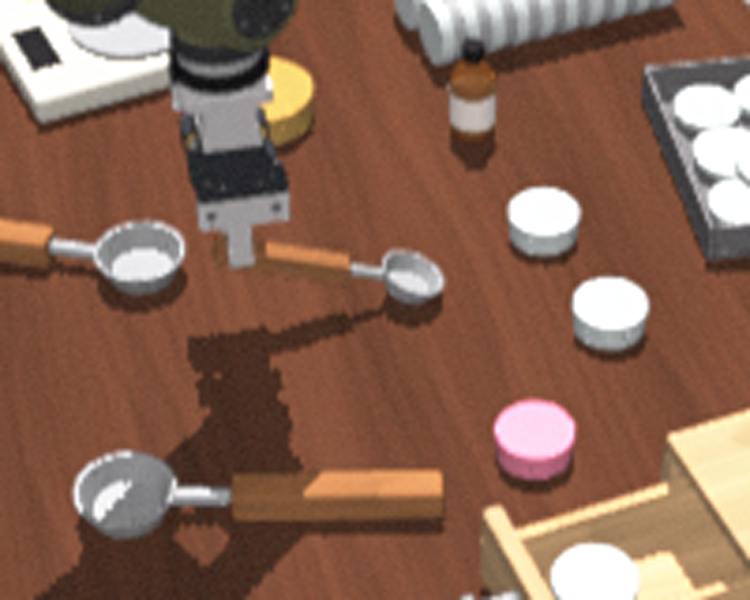

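The pivot worked: the tip rests at about crop (440,285) and the grip is slanted at about 20°. Now a hard grip, a lift, and a carry over to the drawer.

```bash
python3 -m pendant '[[[0,0,0],0],[[0,0,0],0],[[0,0,0],0],[[0,0,2.5],0],[[0,0,3.3],0],[[0,0,3.3],0],[[0,0,3.3],0],[[0,0,0.6],0],[[0,0,0],0]]' 0 40; python3 -m pendant '[[[0.2,-2.5,0],0.019],[[0.2,-3,0],0.019],[[0.2,-3,0],0.019],[[0.2,-3,0],0.019],[[0.2,-3,0],0.019],[[0.2,-3,0],0.019],[[0.2,-3,0],0.019],[[0.2,-3,0],0.019],[[0.2,-3,0],0.02],[[0.2,-3,0],0],[[0.2,-3,0],0],[[0.2,-3,0],0],[[0.2,-3,0],0],[[0.2,-3,0],0],[[0.2,-3,0],0],[[0.1,-3,0],0],[[0,-1.8,0],0],[[0,0,0],0],[[0,0,0],0]]';python3 - <<'E'
from h import *
snap('side','d8');snap('scene','s8')
a=cv2.imread('pics/d8.png')[160:360,260:510];b=cv2.imread('pics/s8.png')[130:330,130:330]
c=np.zeros((400,800,3),np.uint8);c[:320,:400]=cv2.resize(a,(400,320));c[:395,405:800]=cv2.resize(b,(395,395));cv2.imwrite('pics/c8.png',c)
E
```

```text
time_s: 9.55
ee_pos: [0.3693, 0.2507, 0.1995]
eef_rot: [3.14, 0.003, 3.095]
force: [-0.2, 0.5, -1.7]
grip_width: 0.0194
grip_force: 40.0
time_s: 11.13
ee_pos: [0.3991, -0.2427, 0.196]
eef_rot: [3.139, -0.002, -3.018]
force: [0.4, -0.1, -0.5]
grip_width: 0.0198
grip_force: 40.0
```

View pics/c8.png

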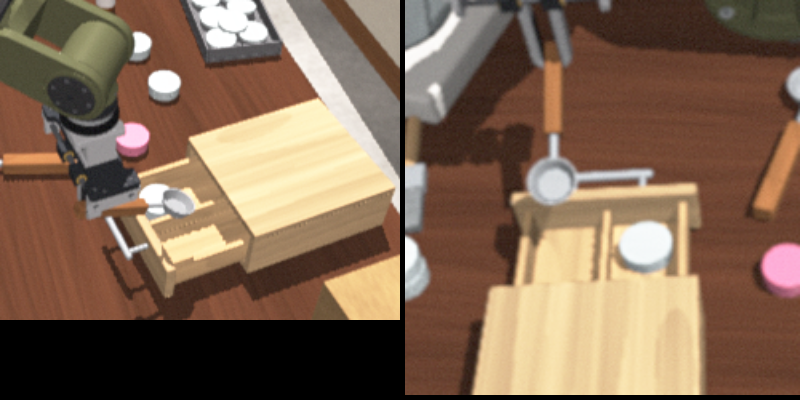

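The ladle is held bowl up, with the tip at about (381,291) in the side view and (205,232) in the scene view. Checking this against the predicted tip.

Run:
```python
from h import *
for z,r in [(.127,.171),(.14,.175),(.115,.166)]:
    p=[.3991+r*.992,-.2427+r*.124,z];print(w2px('s8',p),w2px('d8',p),p)
def tri(obs):
    A=[]
    for n,(u,v) in obs:
        d=np.load(f'pics/{n}.npz');M=d['K']@d['T'][:3];A+=[u*M[2]-M[0],v*M[2]-M[1]]
    X=np.linalg.svd(np.array(A))[2][-1];return X[:3]/X[3]
print(tri([('s8',(205,232)),('d8',(381,291))]))
c=(405+0,0);S=lambda u,v:(130+(u-405)*200/395,130+v*200/395)
# drawer: inner edge of front board at top, right side wall, divider in scene view
print('divider top',px2w('s8',S(606,215),.056),px2w('s8',S(606,275),.056),'right wall inner',px2w('s8',S(529,228),.062),'board inner corners',px2w('s8',S(515,212),.08),px2w('s8',S(697,198),.08))
```

```text
[204.51827029 236.76819671] [379.9885449 288.3092416] [0.568732, -0.221496, 0.127]
[203.11638749 234.5324754 ] [381.9126508  284.38418392] [0.5727, -0.221, 0.14]
[205.83188742 238.32015642] [377.75838697 292.04896047] [0.563772, -0.222116, 0.115]
[ 0.56410403 -0.22676406  0.12927293]
divider top [ 0.51755494 -0.18133261  0.056     ] [ 0.60435476 -0.16595892  0.056     ] right wall inner [ 0.54607118 -0.26797391  0.062     ] board inner corners [ 0.53662492 -0.28279982  0.08      ] [ 0.50495127 -0.06978784  0.08      ]
```

```bash
python3 -m pendant '[[[0,0,-2.5],0],[[0,0,-2.4],0],[[0,0,0],0],[[1.5,0.19,-0.5],0],[[1.5,0.19,-0.5],0],[[1.5,0.19,-0.5],0],[[1.5,0.19,-0.5],0],[[1.5,0.19,-0.5],0],[[0,0,0],0],[[0,0,0],0]]';python3 - <<'E'
from h import *
snap('side','d9');snap('scene','s9')
a=cv2.imread('pics/d9.png')[190:340,310:470];b=cv2.imread('pics/s9.png')[170:300,140:300]
c=np.zeros((380,800,3),np.uint8);c[:370,:395]=cv2.resize(a,(395,370));c[:321,405:800]=cv2.resize(b,(395,321));cv2.imwrite('pics/c9.png',c)
E
```

```text
time_s: 12.07
ee_pos: [0.4749, -0.2324, 0.1244]
eef_rot: [3.141, -0.0, -3.015]
force: [0.2, -0.9, -0.3]
grip_width: 0.0196
grip_force: 40.0
```

View pics/c9.png

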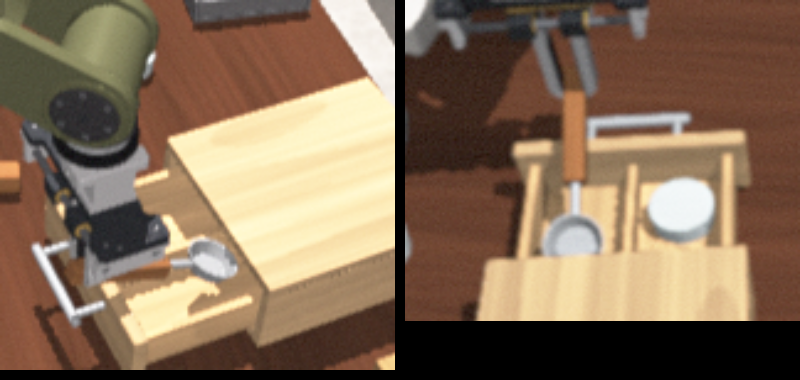

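The ladle is centred in the right compartment, with the bowl entering under the top. That view took me past the 10-picture allowance, so from here I'll work from force and pose readings only.

```bash
python3 -m pendant '[[[0,0,-0.6],0],[[1.2,0.14,-0.42],0],[[1.2,0.14,-0.42],0],[[1.2,0.14,-0.42],0],[[0,0,0],0]]'; python3 -m pendant '[[[1.2,0.14,-0.42],0],[[1.2,0.14,-0.42],0],[[1.2,0.14,-0.42],0],[[0,0,0],0],[[0,0,0],0]]'
```

```text
time_s: 12.58
ee_pos: [0.5113, -0.2287, 0.1047]
eef_rot: [3.141, -0.0, -3.016]
force: [-0.4, -0.4, -0.2]
grip_width: 0.0198
grip_force: 40.0
time_s: 13.0
ee_pos: [0.546, -0.2248, 0.0927]
eef_rot: [3.141, -0.001, -3.016]
force: [-1.0, -0.1, -0.6]
grip_width: 0.0196
grip_force: 40.0
```

```bash
python3 -m pendant '[[[0,0,0],0],[[0,0,0],0],[[0,0,0],0],[[-0.2,-0.03,-0.7],0],[[-0.2,-0.03,-0.7],0],[[-0.2,-0.03,-0.7],0],[[-0.2,-0.02,-0.7],0],[[0,0,0],0]]' 0 3; python3 -m pendant '[[[-0.15,-0.02,-0.7],0],[[-0.1,-0.01,-0.7],0],[[-0.05,0,-0.7],0],[[-0.05,0,-0.6],0],[[0,0,0],0],[[0,0,0],0]]'
```

```text
time_s: 13.67
ee_pos: [0.5377, -0.2256, 0.0628]
eef_rot: [3.14, -0.002, -3.017]
force: [0.5, -0.1, -1.1]
grip_width: 0.02
grip_force: 3.0
time_s: 14.17
ee_pos: [0.5352, -0.2261, 0.0374]
eef_rot: [3.141, -0.001, -3.016]
force: [-0.4, -0.2, -0.7]
grip_width: 0.02
grip_force: 3.0
```

```bash
python3 -m pendant '[[[0,0,-0.3],0],[[0,0,-0.3],0],[[0,0,0],0]]'; python3 -m pendant '[[[0,0,-0.3],0],[[0,0,0],0],[[0,0,0],0]]'
```

```text
time_s: 14.42
ee_pos: [0.5352, -0.2261, 0.0314]
eef_rot: [3.141, -0.0, -3.016]
force: [0.3, -0.9, -0.8]
grip_width: 0.0199
grip_force: 3.0
time_s: 14.67
ee_pos: [0.5353, -0.2261, 0.0288]
eef_rot: [3.142, -0.0, -3.016]
force: [-0.1, -0.7, -0.6]
grip_width: 0.0202
grip_force: 3.0
```

```bash
python3 -m pendant '[[[0,0,0],0],[[0,0,0],0],[[0,0,0],0],[[0,0,0],0]]' 0.38; python3 -m pendant '[[[0,0,1.5],0],[[0,0,3],0],[[0,0,4],0],[[0,0,4],0],[[-2,0.5,3],0],[[-3,1,3],0],[[-3,1,0],0],[[-3,1,0],0],[[-3,1,0],0],[[0,0,0],0],[[0,0,0],0]]'
python3 - <<'E'
from h import *
snap('side','d10');snap('scene','s10');snap('wrist','w10')
O=np.array([.5104,-.2289]);u=np.array([.9921,.1257]);v=np.array([-.1257,.9921])
# orange grip segmentation in side/scene near expected location
for n in ['d10','s10','w10']:
    im=cv2.imread(f'pics/{n}.png');h=cv2.cvtColor(im,cv2.COLOR_BGR2HSV)
    c=np.array([w2px(n,[*(O+u*s+v*t),.022]) for s in (0,.13) for t in (-.042,.042)]);print(n,c.round(0).tolist())
    m=np.zeros(h.shape[:2],np.uint8);cv2.fillConvexPoly(m,cv2.convexHull(c.astype(np.float32)).astype(int),255)
    g=((h[...,0]>5)&(h[...,0]<14)&(h[...,1]>150)&(h[...,2]>110)).astype(np.uint8)
    print(' grip px',int((g*(m>0)).sum()))
    ys,xs=np.nonzero(g*(m>0))
    if len(xs)>20:
        w=np.array([px2w(n,p,.042)[:2]-O for p in zip(xs,ys)]);s,t=w@u,w@v
        print(' s',np.percentile(s,[1,50,99]).round(3),'t',np.percentile(t,[1,50,99]).round(3))
E
```

```text
time_s: 15.0
ee_pos: [0.5353, -0.2261, 0.0288]
eef_rot: [-3.142, 0.0, -3.016]
force: [1.0, 0.3, 0.4]
grip_width: 0.0355
grip_force: 0.0
time_s: 15.92
ee_pos: [0.3961, -0.1815, 0.2132]
eef_rot: [-3.141, 0.001, -3.017]
force: [1.0, 0.5, 0.6]
grip_width: 0.0356
grip_force: 0.0
d10 [[363.0, 334.0], [349.0, 309.0], [409.0, 318.0], [393.0, 294.0]]
 grip px 30
 s [0.021 0.074 0.116] t [-0.017 -0.007  0.003]
s10 [[198.0, 245.0], [232.0, 243.0], [193.0, 291.0], [230.0, 288.0]]
 grip px 5
w10 [[231.0, 307.0], [302.0, 307.0], [238.0, 401.0], [304.0, 401.0]]
 grip px 0
```

Run:
```python
from h import *
O=np.array([.5104,-.2289]);u=np.array([.9921,.1257]);v=np.array([-.1257,.9921])
for n in ['d10','s10']:
    im=cv2.imread(f'pics/{n}.png').astype(np.float32)
    f=lambda s,t:cv2.remap(im,*[np.float32([[x]]) for x in w2px(n,[*(O+u*s+v*t),.042])],cv2.INTER_LINEAR)[0,0]
    print(n,'rows s=0..125mm; R/B ratio, cols t=-40..40 step 8')
    for s in np.arange(0,.126,.0125):
        print('%4d'%(s*1e3),' '.join('%4.1f/%3d'%(c[2]/(c[0]+1),c[2]) for c in [f(s,t) for t in np.arange(-.04,.041,.008)]))
```

```text
d10 rows s=0..125mm; R/B ratio, cols t=-40..40 step 8
   0  1.6/174  1.6/176  1.6/175  1.6/169  1.6/172  1.6/161  1.6/162  1.7/167  1.6/159  1.6/157  1.6/164
  12  1.5/244  1.4/251  1.4/253  1.4/254  1.4/252  1.4/252  1.4/252  1.4/251  1.4/252  1.4/252  1.4/252
  25  1.6/231  1.5/247  1.7/159  2.2/117  2.4/206  2.3/225  1.8/241  1.7/173  1.7/176  1.7/159  1.7/169
  37  1.6/235  1.4/251  1.7/162  2.2/114  2.4/200  2.3/222  1.9/237  1.7/175  1.7/177  1.7/182  1.7/170
  50  1.6/222  1.6/247  1.7/151  2.2/117  2.3/207  2.4/222  1.7/247  1.7/178  1.7/179  1.7/170  1.7/170
  62  1.7/227  1.5/246  1.7/157  2.2/113  2.3/194  2.3/224  1.9/232  1.7/174  1.7/166  1.7/179  1.7/167
  75  1.6/227  1.4/251  1.7/164  2.3/115  2.4/199  2.4/222  1.8/243  1.7/173  1.7/165  1.7/166  1.7/167
  87  1.7/232  1.5/247  1.7/167  2.3/113  2.4/195  2.4/221  1.9/239  1.7/163  1.7/172  1.7/174  1.7/165
 100  1.6/237  1.6/242  1.7/153  2.3/114  2.4/197  2.4/221  1.8/243  1.7/165  1.7/173  1.7/166  1.7/161
 112  1.6/237  1.6/242  1.7/172  2.2/115  2.3/192  2.4/219  2.1/208  1.7/173  1.7/177  1.7/160  1.7/160
 125  
[... 595 characters left out ...]
/242  1.6/233  2.1/151  2.2/182  2.3/169  1.7/228  1.6/241  1.6/157  1.7/220
  62  1.6/177  1.5/245  1.5/243  1.5/244  2.0/148  2.3/183  2.4/174  1.6/224  1.6/241  1.7/155  1.7/224
  75  1.7/173  1.5/245  1.5/243  1.6/241  2.0/152  2.3/178  2.2/174  1.7/225  1.5/243  1.6/174  1.6/226
  87  1.7/174  1.5/245  1.5/243  1.5/242  2.0/152  2.3/177  2.3/169  1.6/236  1.6/242  1.6/158  1.6/220
 100  1.5/234  1.5/239  1.5/230  1.5/236  1.6/230  1.5/243  1.5/234  1.6/219  1.5/229  1.6/218  1.5/237
 112  1.5/239  1.5/237  1.5/233  1.5/240  1.5/243  1.4/245  1.5/238  1.5/227  1.5/232  1.5/231  1.5/238
 125  1.5/238  1.5/237  1.5/233  1.5/240  1.5/243  1.4/244  1.5/238  1.5/228  1.5/232  1.5/232  1.5/238
```

The grip lies straight and level in the middle of the right compartment. Now push the drawer home on its bar with the fingers shut.

```bash
python3 -m pendant '[[[0,-0.7,-3],0],[[0,-0.6,-3.5],0],[[0,0,-3.5],0],[[0,0,-3.5],0],[[0,0,-3.3],0],[[0,0,0],0],[[0,0,0],0]]' 0; python3 -m pendant '[[[0.9,0.11,0],0],[[0.9,0.11,0],0],[[0.9,0.11,0],0],[[0.7,0.09,0],0],[[0.7,0.09,0],0],[[0.7,0.09,0],0],[[0.7,0.09,0],0],[[0.7,0.09,0],0],[[0.7,0.09,0],0],[[0.7,0.09,0],0],[[0.7,0.09,0],0],[[0.7,0.09,0],0],[[0.7,0.09,0],0],[[0.7,0.09,0],0],[[0.7,0.09,0],0],[[0,0,0],0]]'
```

```text
time_s: 16.65
ee_pos: [0.3965, -0.1944, 0.0439]
eef_rot: [3.139, -0.003, -3.016]
force: [-0.3, -0.3, 0.5]
grip_width: 0.0005
grip_force: 0.0
time_s: 17.98
ee_pos: [0.5088, -0.1802, 0.0444]
eef_rot: [-3.142, 0.001, -3.016]
force: [0.0, -0.8, 0.3]
grip_width: 0.0007
grip_force: 0.0
```

```bash
python3 -m pendant '[[[0.7,0.09,0],0],[[0.7,0.09,0],0],[[0.7,0.09,0],0],[[0.7,0.09,0],0],[[0.7,0.09,0],0],[[0.7,0.09,0],0],[[0.6,0.08,0],0],[[0,0,0],0]]';python3 -m pendant '[[[0.4,0.05,0],0],[[0.4,0.05,0],0],[[0,0,0],0]]';python3 -m pendant '[[[0.3,0.04,0],0],[[0,0,0],0],[[0,0,0],0]]'
```

```text
time_s: 18.65
ee_pos: [0.5569, -0.1741, 0.0446]
eef_rot: [-3.141, 0.001, -3.016]
force: [0.2, 0.1, -0.2]
grip_width: 0.0003
grip_force: 0.0
time_s: 18.9
ee_pos: [0.5643, -0.1732, 0.0447]
eef_rot: [-3.141, 0.001, -3.016]
force: [-0.1, -0.3, -0.3]
grip_width: 0.0004
grip_force: 0.0
time_s: 19.15
ee_pos: [0.5668, -0.1729, 0.0446]
eef_rot: [-3.141, 0.001, -3.016]
force: [-0.5, 0.5, 0.0]
grip_width: 0.0004
grip_force: 0.0
```

```bash
python3 -m pendant '[[[0.4,0.05,0],0],[[0.4,0.05,0],0],[[0,0,0],0]]';python3 -m pendant '[[[0.4,0.05,0],0],[[0,0,0],0],[[0,0,0],0]]'
```

```text
time_s: 19.4
ee_pos: [0.5706, -0.1724, 0.0444]
eef_rot: [3.14, -0.011, -3.016]
force: [-36.9, -2.1, 23.7]
grip_width: 0.0
grip_force: 19.1
time_s: 19.65
ee_pos: [0.5708, -0.1723, 0.0443]
eef_rot: [3.138, -0.02, -3.017]
force: [-67.6, -4.6, 40.5]
grip_width: 0.0006
grip_force: 34.5
```

The drawer hit its home stop: the arm travelled 131 mm and the force rose sharply. Back off, lift clear and check the handle position.

```bash
python3 -m pendant '[[[-1,-0.12,0],0],[[-2,-0.25,0],0],[[-3,0,0],0],[[-3,0,2],0],[[0,0,4],0],[[0,0,4],0],[[0,0,4],0],[[0,0,0],0],[[0,0,0],0],[[0,0,0],0],[[0,0,0],0],[[0,0,0],0]]'
python3 - <<'E'
from h import *
snap('side','dz')
im=cv2.imread('pics/dz.png').astype(int)
# front board top (z .08) should be flush: brightness along cabinet centreline seen from side
F=np.array([.637,-.167]);u=np.array([.9921,.1257]);v=np.array([-.1257,.9921])
for t in (-.08,.08):print([tuple(im[int(q[1]),int(q[0])]) for q in [w2px('dz',[*(F+u*s+v*t),.08]) for s in np.arange(-.04,.011,.005)]])
g=im.min(2)
for t in (-.03,0,.03):print('bar',[int(g[int(q[1]),int(q[0])]) for q in [w2px('dz',[*(F+u*s+v*t),.062]) for s in np.arange(-.075,-.029,.005)]])
o=ctrl.get_obs();print(o['ee_pos'],o['force'])
print(ctrl.hand_in())
E
```

```text
time_s: 20.65
ee_pos: [0.4882, -0.1749, 0.183]
eef_rot: [3.14, -0.002, -3.016]
force: [0.5, -0.4, -0.2]
grip_width: 0.0004
grip_force: 0.0
[(np.int64(77), np.int64(101), np.int64(124)), (np.int64(86), np.int64(112), np.int64(137)), (np.int64(87), np.int64(114), np.int64(139)), (np.int64(82), np.int64(109), np.int64(132)), (np.int64(78), np.int64(104), np.int64(126)), (np.int64(156), np.int64(209), np.int64(245)), (np.int64(194), np.int64(241), np.int64(255)), (np.int64(183), np.int64(236), np.int64(255)), (np.int64(78), np.int64(114), np.int64(154)), (np.int64(74), np.int64(100), np.int64(123)), (np.int64(161), np.int64(215), np.int64(247))]
[(np.int64(59), np.int64(83), np.int64(134)), (np.int64(64), np.int64(87), np.int64(137)), (np.int64(73), np.int64(93), np.int64(139)), (np.int64(83), np.int64(110), np.int64(135)), (np.int64(79), np.int64(105), np.int64(128)), (np.int64(109), np.int64(146), np.int64(180)), (np.int64(191), np.int64(240), np.int64(254)), (np.int64(193), np.int64(243), np.int64(255)), (np.int64(113), np.int64(150), np.int64(187)), (np.int64(89), np.int64(116), np.int64(144)), (np.int64(134), np.int64(183), np.int64(225))]
bar [39, 51, 35, 46, 155, 249, 120, 47, 84, 79]
bar [61, 59, 57, 62, 156, 252, 203, 40, 78, 83]
bar [62, 60, 60, 58, 158, 243, 203, 50, 78, 78]
[ 0.4882881  -0.17490284  0.18325122] [-0.13199521  1.28257953 -0.13636815]
the job is handed in; nothing more can be done
None
```

I pulled the drawer out to its stop, laid the ladle bowl up and flat in the right compartment (no tin), pushed the drawer home and handed the job in at about 21 s; no verdict came back, the ladle and tin went unseen after closing, and I viewed 11 pictures against the allowed 10.

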